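# Find the weak spring clamp by a tug on its tag

### The job

One of the three orange spring clamps in the plywood stand has gone weak: find it by tugging gently on the plywood tags, straight out of the jaws, and feeling which tag comes easily; a sound clamp must keep its tag well in its jaws (drawn less than 8 mm). While the weak clamp is still in its bay, pull its tag right out; in the end the tag lies in the blue tray and the weak clamp in the red tray. Leave the two sound clamps in their bays with their tags, and everything else on the table where it is.

Things in the scene. Friction and masses are not known exactly. Their poses are not given: they have to be found in the camera images.
- stand: fixed plywood stand, 260 (x) x 280 (y) x 12 mm thick; origin at the centre of its underside. Three bays 90 mm apart along y, each with an orange spring clamp lying on its side, jaws towards the stand's -x. Dark posts, 28 mm above the board, in front of each clamp's block take the pull when a tag is drawn along -x; nothing holds a clamp from above
- clamp_a_grip (a point): spring clamp A, loose, 100-170 g. Point: centre of its grip block, 45 (x) x 40 (y) x 44 mm, underside on the board 22 mm below; grasp it across y. z up; jaws reach 77 mm to -x, handles 50 mm to +x. Clamps look alike and change bays. Two are sound: a tag slides at about 13 to 22 N; one, not told which, is weak: 2.5 to 5 N
- tag_a_head (a point): plywood tag in clamp A, 30 g, on edge on the board. Point: centre of its green head, 34 (x) x 10 (y) x 46 mm high, 120 mm from the clamp's point along -x; z up; grasp across y from above, 30 N is fine. A 4 mm thick, 36 mm high blade runs from it towards +x, ending 61 mm from the point, the last 18 mm between the jaws. Slides out along -x, free after 18 mm
- clamp_b_grip (a point): spring clamp B, loose, 100-170 g. Point: centre of its grip block, 45 (x) x 40 (y) x 44 mm, underside on the board 22 mm below; grasp it across y. z up; jaws reach 77 mm to -x, handles 50 mm to +x. Clamps look alike and change bays. Two are sound: a tag slides at about 13 to 22 N; one, not told which, is weak: 2.5 to 5 N
- tag_b_head (a point): plywood tag in clamp B, 30 g, on edge on the board. Point: centre of its green head, 34 (x) x 10 (y) x 46 mm high, 120 mm from the clamp's point along -x; z up; grasp across y from above, 30 N is fine. A 4 mm thick, 36 mm high blade runs from it towards +x, ending 61 mm from the point, the last 18 mm between the jaws. Slides out along -x, free after 18 mm
- clamp_c_grip (a point): spring clamp C, loose, 100-170 g. Point: centre of its grip block, 45 (x) x 40 (y) x 44 mm, underside on the board 22 mm below; grasp it across y. z up; jaws reach 77 mm to -x, handles 50 mm to +x. Clamps look alike and change bays. Two are sound: a tag slides at about 13 to 22 N; one, not told which, is weak: 2.5 to 5 N
- tag_c_head (a point): plywood tag in clamp C, 30 g, on edge on the board. Point: centre of its green head, 34 (x) x 10 (y) x 46 mm high, 120 mm from the clamp's point along -x; z up; grasp across y from above, 30 N is fine. A 4 mm thick, 36 mm high blade runs from it towards +x, ending 61 mm from the point, the last 18 mm between the jaws. Slides out along -x, free after 18 mm
- reject_tray: fixed open red tray for weak clamps, outside 190 (x) x 140 (y) x 28 mm high, walls and floor 4 mm; origin at the centre of its underside. The red and blue trays can change sides
- tag_tray: fixed open blue tray for loose tags, outside 190 (x) x 140 (y) x 28 mm high, walls and floor 4 mm; origin at the centre of its underside. The red and blue trays can change sides
- driver: red-handled screwdriver, 170 mm long, lying loose on the table, a bystander; origin under its middle
- glue: white glue bottle, 48 mm diameter, 120 mm tall, bystander; origin at the centre of its underside
- pen: clear pen with a blue cap, 130 mm long, 9 mm thick, lying along its x, bystander; origin at its underside
- offcuts: two glued plywood pieces, 75 x 42 x 10 mm, bystander; origin at the underside
- tape: yellow roll of tape lying flat, 90 mm across, 24 mm high, bystander; origin at the underside
- torch: black lamp torch with a metal head, 103 mm long, 28 mm thick, lying along its x, bystander; origin at the underside
Things that resemble listed ones, but are neither listed nor needed, are in the scene too. What is shaped like the part that bears tag_c_head but purple is not meant.

How it is judged (in metres and radians):
On the way:
1. a tag is pulled right out of its clamp's jaws while that clamp is in its bay (within 15 mm of its start) (((x of tag_a_head in the frame of clamp_a_grip below -0.142 m and distance of clamp_a_grip from where it was at the start of the episode below 0.015 m) or (x of tag_b_head in the frame of clamp_b_grip below -0.142 m and distance of clamp_b_grip from where it was at the start of the episode below 0.015 m) or (x of tag_c_head in the frame of clamp_c_grip below -0.142 m and distance of clamp_c_grip from where it was at the start of the episode below 0.015 m))), for 0.1 s.
At the end, for the whole second after the job is handed in: Weak clamp in the red tray (grip centre inside its walls, under 42 mm above its underside), its tag in the blue tray (head centre inside, under 45 mm), both released; each sound clamp within 15 mm of its start, its tag drawn under 8 mm and gripped firmly (over 14 N on it) (((x of clamp_a_grip in the frame of reject_tray between -0.085 and 0.085 m and y of clamp_a_grip in the frame of reject_tray between -0.062 and 0.062 m and z of clamp_a_grip in the frame of reject_tray between 0 and 0.042 m and x of tag_a_head in the frame of tag_tray between -0.091 and 0.091 m and y of tag_a_head in the frame of tag_tray between -0.066 and 0.066 m and z of tag_a_head in the frame of tag_tray between 0 and 0.045 m and distance of each of clamp_b_grip, clamp_c_grip from where it was at the start of the episode below 0.015 m and not (x of tag_b_head in the frame of clamp_b_grip below -0.128 m) and contact force between tag_b and clamp_b above 14 N and not (x of tag_c_head in the frame of clamp_c_grip below -0.128 m) and contact force between tag_c and clamp_c above 14 N) or (x of clamp_b_grip in the frame of reject_tray between -0.085 and 0.085 m and y of clamp_b_grip in the frame of reject_tray between -0.062 and 0.062 m and z of clamp_b_grip in the frame of reject_tray between 0 and 0.042 m and x of tag_b_head in the frame of tag_tray between -0.091 and 0.091 m and y of tag_b_head in the frame of tag_tray between -0.066 and 0.066 m and z of tag_b_head in the frame of tag_tray between 0 and 0.045 m and distance of each of clamp_a_grip, clamp_c_grip from where it was at the start of the episode below 0.015 m and not (x of tag_a_head in the frame of clamp_a_grip below -0.128 m) and contact force between tag_a and clamp_a above 14 N and not (x of tag_c_head in the frame of clamp_c_grip below -0.128 m) and contact force between tag_c and clamp_c above 14 N) or (x of clamp_c_grip in the frame of reject_tray between -0.085 and 0.085 m and y of clamp_c_grip in the frame of reject_tray between -0.062 and 0.062 m and z of clamp_c_grip in the frame of reject_tray between 0 and 0.042 m and x of tag_c_head in the frame of tag_tray between -0.091 and 0.091 m and y of tag_c_head in the frame of tag_tray between -0.066 and 0.066 m and z of tag_c_head in the frame of tag_tray between 0 and 0.045 m and distance of each of clamp_a_grip, clamp_b_grip from where it was at the start of the episode below 0.015 m and not (x of tag_a_head in the frame of clamp_a_grip below -0.128 m) and contact force between tag_a and clamp_a above 14 N and not (x of tag_b_head in the frame of clamp_b_grip below -0.128 m) and contact force between tag_b and clamp_b above 14 N))); the robot touches nothing.
It fails at once if a second tag is drawn more than 8 mm when another already is ((x of tag_a_head in the frame of clamp_a_grip below -0.128 m and x of tag_b_head in the frame of clamp_b_grip below -0.128 m) or (x of tag_a_head in the frame of clamp_a_grip below -0.128 m and x of tag_c_head in the frame of clamp_c_grip below -0.128 m) or (x of tag_b_head in the frame of clamp_b_grip below -0.128 m and x of tag_c_head in the frame of clamp_c_grip below -0.128 m)).
It fails at once if a bystander on the table is moved more than 30 mm (distance of any of driver, glue, pen, offcuts, tape, torch from where it was at the start of the episode above 0.03 m).
It also fails if it takes over 72 s, if anything falls off the work surface, if the arm or the gripper's body presses on something with over 40 N, if the wrist force passes 120 N, or if a joint passes its speed limit or range.

### The arm

A 6-joint arm with a two-finger parallel gripper is mounted at the origin on the work surface. World frame = base frame: x ahead of the robot, y to its left, z up, the work surface at z = 0. Lengths are in mm, angles in rad, forces in N, time in s.
With the tool pointing down it reaches from about 275 to 850 mm from the base axis. Payload 5.2 kg.
Tool frame: the origin (TCP) lies at the very end of the fingers, on their centre line; the grasp point (between the pads) lies 19 mm behind it; z points along the fingers, y is the line along which they close (so a half turn about z gives the same grasp; the last joint's range is limited). The gripper opens to 85 mm and grips with 20 to 120 N. Pads are 22 mm wide; open, the fingers measure 114 mm over their backs; the gripper's body (76 mm by 85 mm) begins 54 mm behind the grasp point. The pads swing forward as they close: fully open they stand 13 mm farther back than shut.
Start: joints at [-0.203, 0.259, 1.535, -0, 1.348, -0.203], TCP at [550.005, 0.023, 231.31] pointing down, gripper open.
Joint ranges: [-3.14, 3.14], [-0.91, 2.08], [0.19, 2.58], [-1.22, 4.36], [0.22, 2.71], [-3.12, 3.12]. Speed limits (rad/s): [2.57, 2.57, 3.14, 3.14, 3.14, 3.14].

### API

Orientations are given as a unit quaternion [w, x, y, z].
In Python, from rig import bot gives the robot as it stands. The module is installed in compiled form; this text tells all that it offers.
- The arm moves only by the tool carry_out, never from a script. Its argument "rows" is a list of rows, each an object with "offset": the shift along the tool's x, y, z in cm, a list of three; "spin": the turn about the tool's z in degrees. In form: [{"offset": [dx, dy, dz], "spin": spin}, ...]. A call has 1 to 12 rows; each row shifts and turns the commanded pose from where the row before left it, along the tool's axes as they then stand; what a row does not reach is not made up. A row lasts 1/10 s, in which the tool goes at most 50 mm and 8.59 degrees, less where a joint would pass 70% of its speed; a pose out of reach is approached as far as the arm can. A call is refused whole if a number of a shift passes 5 or a number of a turn 8.59, either way. A call with a gripper value outside its range is refused whole. "fingers" is the finger opening in cm, from 0 to 8.54, set as the call begins (left out, the last holds). The fingers move at their own pace and stop on an object; "force" is the grip in N (left out, the last holds). Time passes only in rows, so rows that do not move let the fingers close. It gives the time, the measured TCP pose, the force, the opening and the grip force at its end, in the units of the state.
- bot.state(): the state, without advancing time (a new reading comes with each control period).
- bot.read_camera(name): name is "scene" or "side" or "wrist"; returns a dict with "frame" (400x640x3 uint8, red, green, blue), "fx", "fy", "cx", "cy" (pixels), "rvec" (rotation vector, rad) and "tvec" (3), from world to camera coordinates, as OpenCV has them. Camera axes: x right, y down, z forward; pixel columns grow to the right and rows downward; lengths in mm; the calibration is good to about 2 mm. A picture is of the moment at which its call begins. There is no depth.
- bot.close_job(): hands the job in; it is judged then, once.
The state is a dict: "time_s": time; "q": joint angles; "joint_vel": joint speeds; "effort": joint torques, N m; "position": TCP position; "orientation": TCP orientation; "wrist_force": force on the tool from outside, world axes, zero at the start; "wrist_torque": the same for the moment, N m; "width": finger opening in mm; "gripper_force": force on a finger pad.
Only numpy, scipy, OpenCV 4.12 (cv2) and the standard library are available. Lean on these libraries where they do the work, as an engineer would, in place of code of your own. Each camera call takes 0.05 s, during which the arm holds its last target. There are 200 camera calls.

## Working session

There is one attempt and no reset: what is moved stays moved. The work goes in short steps, Python scripts to look and compute and a tool call to move; the robot and the scene stay as the last step left them, time stands still between calls to the robot, and variables do not carry over. Pictures are saved under pics/ and viewed, at most 10 in all, crops included, and the job is handed in when it is done.

Besides the shell and the picture viewer there is one more tool, called as a command line: name --argument value ..., lists and objects as JSON in quotes. carry_out: Moves the arm, as the interface text tells. Its arguments: {"type":"object","properties":{"rows":{"type":"array","items":{"type":"object","properties":{"offset":{"type":"array","items":{"type":"number"}},"spin":{"type":"number"}}}},"fingers":{"type":"number"},"force":{"type":"number"}},"required":["rows"]}

```bash
mkdir -p pics; cat > h.py <<'E'
import numpy as np,cv2
from rig import bot
def snap(n,f):
    c=bot.read_camera(n); cv2.imwrite(f'pics/{f}.png',c['frame'][:,:,::-1])
    np.save(f'pics/{f}.npy',np.r_[c['fx'],c['fy'],c['cx'],c['cy'],np.ravel(c['rvec']),np.ravel(c['tvec'])])
def p2w(f,uv,z):
    k=np.load(f'pics/{f}.npy');R=cv2.Rodrigues(k[4:7])[0];o=-R.T@k[7:10]
    d=R.T@np.array([(uv[0]-k[2])/k[0],(uv[1]-k[3])/k[1],1]);return np.round(o+d*(z-o[2])/d[2],1)
def w2p(f,P):
    k=np.load(f'pics/{f}.npy');R=cv2.Rodrigues(k[4:7])[0];c=R@np.array(P,float)+k[7:10]
    return np.round([k[0]*c[0]/c[2]+k[2],k[1]*c[1]/c[2]+k[3]],1)
E
python3 - <<'E'
from h import *
for n in('scene','side','wrist'):snap(n,n+'0')
print(bot.state()['orientation'],bot.state()['wrist_force'])
for n in('scene','side','wrist'):
    k=np.load(f'pics/{n}0.npy');R=cv2.Rodrigues(k[4:7])[0];print(n,-R.T@k[7:10],k[:2])
E
```

```text
[-5.80034181e-04  7.07105795e-01  7.07107417e-01 -3.99023731e-04] [-0.23083234  0.38040905 -0.41754023]
scene [1100.37373294  441.24269981  505.69073023] [361.43458039 361.43458039]
side [ 264.56792609 -619.38358329  851.31507611] [439.0468507 439.0468507]
wrist [550.66847945  69.44783752 372.84432914] [303.27670413 303.27670413]
```

View pics/scene0.png

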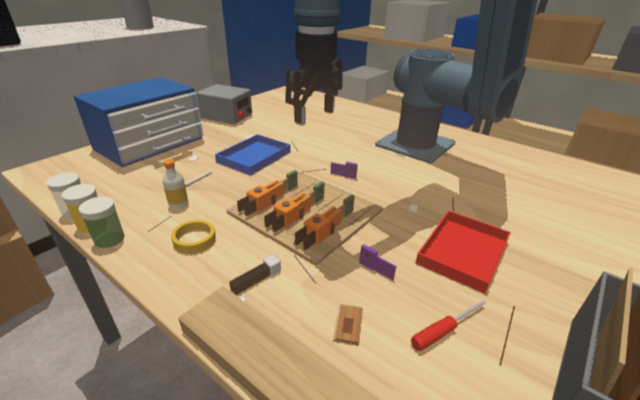

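View pics/side0.png

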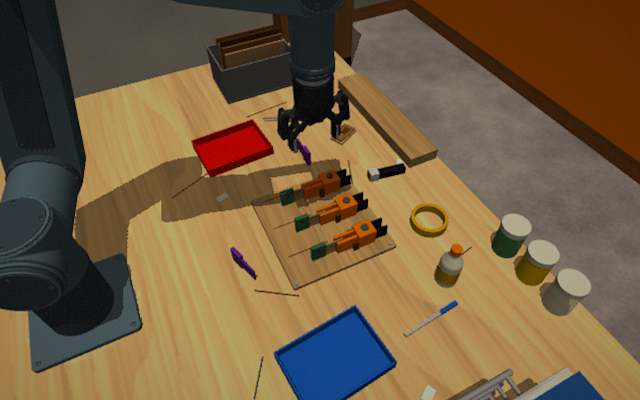

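Side view: stand with green heads at about (288,197), (302,222), (318,251). The red tray is at (232,147) and the blue one at (335,355). The purple tags at (303,152) and (243,262) are decoys. I'll enlarge the stand.

```bash
python3 - <<'E'
from h import *
a=cv2.imread('pics/side0.png')[155:295,245:405]
cv2.imwrite('pics/c1.png',cv2.resize(a,None,fx=4.25,fy=4.25,interpolation=cv2.INTER_CUBIC))
a=cv2.imread('pics/scene0.png')[160:265,225:385]
cv2.imwrite('pics/c2.png',cv2.resize(a,None,fx=5,fy=5,interpolation=cv2.INTER_CUBIC))
E
```

```text
(no output)
```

View pics/c1.png

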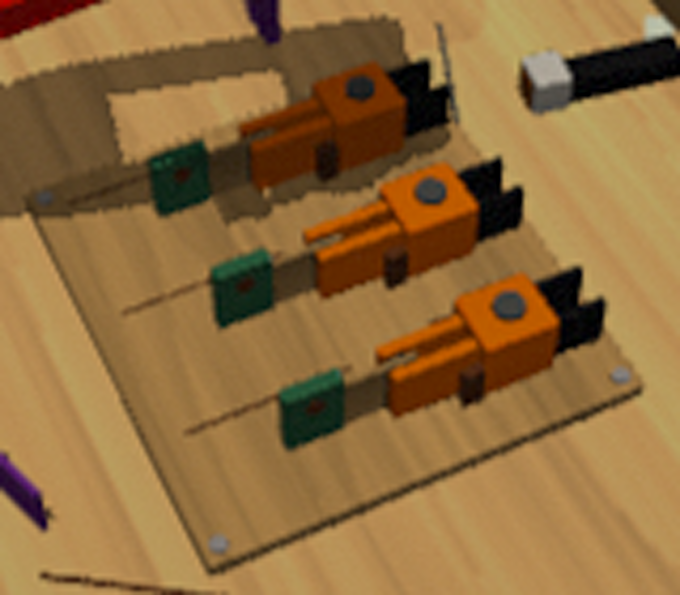

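View pics/c2.png

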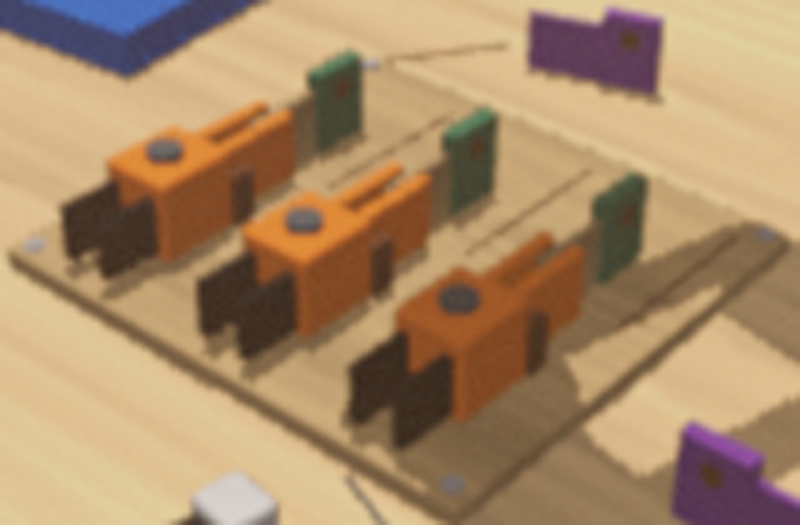

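```bash
python3 - <<'E'
from h import *
s=lambda x,y:(x/4.25+245-.4,y/4.25+155-.4); t=lambda x,y:(x/5+225-.4,y/5+160-.4)
for a,b in zip([(361,88),(431,190),(509,305)],[(459,298),(304,220),(165,150)]):print('dot',p2w('side0',s(*a),57),p2w('scene0',t(*b),57))
for a,b in zip([(179,152),(242,262),(311,381)],[(620,185),(470,122),(335,65)]):print('head',p2w('side0',s(*a),58),p2w('scene0',t(*b),58))
for a in [(45,198),(219,544),(621,376)]:print('screw',p2w('side0',s(*a),13))
for a in [(193,147),(235,122),(272,148),(209,174)]:print('red',p2w('side0',a,28))
for a in [(452,214),(510,238),(485,288),(418,252)]:print('red sc',p2w('scene0',a,28))
for a in [(275,355),(356,308),(395,358)]:print('blue',p2w('side0',a,28))
for a in [(217,155),(257,137),(291,150),(249,168)]:print('blue sc',p2w('scene0',a,28))
E
```

```text
dot [620.5  65.8  57. ] [615.  63.  57.]
dot [619.1 -23.4  57. ] [613.6 -26.8  57. ]
dot [ 617.3 -114.1   57. ] [ 612.2 -117.2   57. ]
head [503.5  66.7  58. ] [498.9  65.3  58. ]
head [501.8 -23.3  58. ] [499.2 -22.9  58. ]
head [ 500.5 -111.3   58. ] [ 499.4 -111.    58. ]
screw [431.2 107.8  13. ]
screw [ 427.1 -152.4   13. ]
screw [ 666.9 -156.2   13. ]
red [344.9 360.5  28. ]
red [485.2 411.2  28. ]
red [539.4 256.8  28. ]
red [353.7 238.4  28. ]
red sc [364.1 266.6  28. ]
red sc [370.1 396.5  28. ]
red sc [551.6 400.9  28. ]
red sc [539.  264.4  28. ]
blue [ 323.8 -285.7   28. ]
blue [ 509.2 -270.    28. ]
blue [ 524.3 -393.1   28. ]
blue sc [ 522.6 -385.5   28. ]
blue sc [ 353.9 -394.1   28. ]
blue sc [ 354. -245.   28.]
blue sc [ 516.5 -254.8   28. ]
```

carry_out --rows '[{"offset": [0, 0, 1], "spin": 8.5}, {"offset": [0, 0, 1], "spin": 8.5}, {"offset": [0, 0, 1], "spin": 8.5}, {"offset": [0, 0, 1], "spin": 8.5}, {"offset": [0, 0, 1], "spin": 8.5}, {"offset": [0, 0, 1], "spin": 8.5}, {"offset": [0, 0, 1], "spin": 8.5}, {"offset": [0, 0, 1], "spin": 8.5}, {"offset": [0, 0, 0], "spin": 8.5}, {"offset": [0, 0, 0], "spin": 8.5}, {"offset": [0, 0, 0], "spin": 5.9}, {"offset": [0, 0, 0], "spin": 0}]' --fingers 4 --force 30

```text
time_s: 1.35
position: [549.8, 0.1, 151.0]
orientation: [-0.0, 1.0, -0.008, -0.0]
wrist_force: [0.2, -1.3, 0.0]
width: 39.7
gripper_force: 0.0
```

carry_out --rows '[{"offset": [-2.5, 1.1, 0], "spin": 0}, {"offset": [-2.6, 1.2, 0], "spin": 0}, {"offset": [0, 0, 0], "spin": 0}, {"offset": [0, 0, 0], "spin": 0}]'

```text
time_s: 1.75
position: [498.7, -22.3, 151.6]
orientation: [-0.0, 1.0, -0.007, 0.0]
wrist_force: [-0.0, -0.9, -0.3]
width: 40.0
gripper_force: 0.0
```

```bash
python3 - <<'E'
from h import *
snap('wrist','w1')
s=bot.state();print(s['position'],s['orientation'],s['wrist_force'],s['time_s'],s['width'],s['q'])
E
```

```text
[499.34316878 -22.24987625 151.61294954] [ 2.83669579e-05  9.99973037e-01 -7.31696796e-03  6.21378734e-04] [ 0.14651182 -0.07601924  0.53055595] 1.8 39.84415842817149 [-2.68250319e-01  2.39402290e-01  1.76909520e+00  2.93628244e-04
  1.13187986e+00  1.31705546e+00]
```

View pics/w1.png

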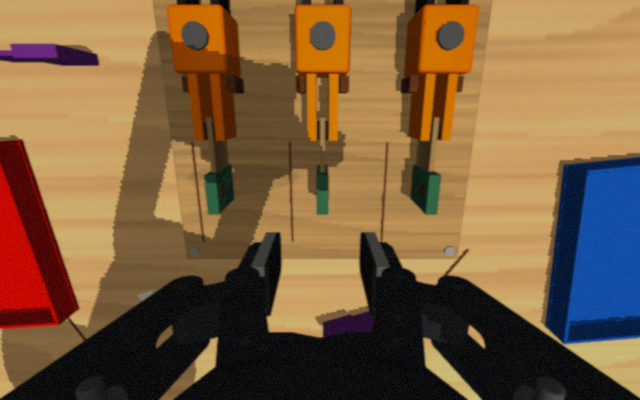

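Wrist view: dots at (194,36), (322,36), (451,36). Head tops are near (322,179), (213,181) and (430,181), and the tool lines up with the middle tag.

```bash
python3 - <<'E'
from h import *
for a in[(194,36),(322,36),(451,36)]:print('dot',p2w('w1',a,57))
for a in[(322,165),(322,194),(208,166),(207,194),(435,167),(437,194)]:print('head',p2w('w1',a,58))
E
```

```text
dot [618.9  65.   57. ]
dot [617.5 -25.5  57. ]
dot [ 616.2 -116.8   57. ]
head [525.3 -24.3  58. ]
head [501.5 -24.   58. ]
head [525.8  65.5  58. ]
head [502.9  69.   58. ]
head [ 522.4 -113.5   58. ]
head [ 500.2 -117.    58. ]
```

carry_out --rows '[{"offset": [0, 0.15, 3], "spin": 0}, {"offset": [0, 0, 3], "spin": 0}, {"offset": [0, 0, 3], "spin": 0}, {"offset": [0, 0, 2], "spin": 0}, {"offset": [0, 0, 1.2], "spin": 0}, {"offset": [0, 0, 0.8], "spin": 0}, {"offset": [0, 0, 0], "spin": 0}, {"offset": [0, 0, 0], "spin": 0}]'

```text
time_s: 2.6
position: [499.4, -23.8, 21.9]
orientation: [0.0, 1.0, -0.008, 0.001]
wrist_force: [0.5, 0.3, -0.4]
width: 40.2
gripper_force: 0.0
```

carry_out --rows '[{"offset": [0, 0, 0]}, {"offset": [0, 0, 0]}, {"offset": [0, 0, 0]}, {"offset": [0, 0, 0]}, {"offset": [0, 0, 0]}, {"offset": [0, 0, 0]}, {"offset": [0, 0, 0]}, {"offset": [0, 0, 0]}]' --fingers 0.4 --force 30

```text
validation failed for argument at $.ro...
```

carry_out --rows '[{"offset": [-0.1, 0, 0]}, {"offset": [-0.1, 0, 0]}, {"offset": [0, 0, 0]}]'

```text
validation failed for argument at $.ro...
```

Spin is required in every row.

carry_out --rows '[{"offset": [0, 0, 0], "spin": 0}, {"offset": [0, 0, 0], "spin": 0}, {"offset": [0, 0, 0], "spin": 0}, {"offset": [0, 0, 0], "spin": 0}, {"offset": [0, 0, 0], "spin": 0}, {"offset": [0, 0, 0], "spin": 0}, {"offset": [0, 0, 0], "spin": 0}, {"offset": [0, 0, 0], "spin": 0}]' --fingers 0.4 --force 30

```text
time_s: 3.4
position: [499.3, -23.9, 22.2]
orientation: [0.0, 1.0, -0.008, 0.001]
wrist_force: [-0.5, 0.4, 6.4]
width: 9.4
gripper_force: 31.8
```

carry_out --rows '[{"offset": [-0.1, 0, 0], "spin": 0}, {"offset": [-0.1, 0, 0], "spin": 0}, {"offset": [0, 0, 0], "spin": 0}]'

```text
time_s: 3.7
position: [498.8, -24.1, 22.2]
orientation: [0.0, 1.0, -0.008, 0.002]
wrist_force: [4.6, 1.3, 4.0]
width: 9.7
gripper_force: 31.5
```

carry_out --rows '[{"offset": [-0.1, 0, 0], "spin": 0}, {"offset": [-0.1, 0, 0], "spin": 0}, {"offset": [0, 0, 0], "spin": 0}]'

```text
time_s: 4.0
position: [498.7, -24.2, 22.3]
orientation: [0.001, 1.0, -0.008, 0.004]
wrist_force: [10.6, 2.0, -0.6]
width: 9.5
gripper_force: 30.7
```

The middle tag took 10.6 N without sliding, so its clamp is sound. I'll relax, release and go to the -y tag.

carry_out --rows '[{"offset": [0.2, 0, 0], "spin": 0}, {"offset": [0.2, 0, 0], "spin": 0}, {"offset": [0, 0, 0], "spin": 0}]'

```text
time_s: 4.3
position: [498.7, -24.2, 22.2]
orientation: [0.0, 1.0, -0.008, 0.0]
wrist_force: [-2.1, -0.9, 11.2]
width: 9.8
gripper_force: 32.7
```

carry_out --rows '[{"offset": [0, 0, 0], "spin": 0}, {"offset": [0, 0, 0], "spin": 0}, {"offset": [0, 0, 0], "spin": 0}, {"offset": [0, 0, 0], "spin": 0}, {"offset": [0, 0, -2], "spin": 0}, {"offset": [0, 0, -3], "spin": 0}, {"offset": [0, 0, -3], "spin": 0}, {"offset": [0, 2, 0], "spin": 0}, {"offset": [0, 3, 0], "spin": 0}, {"offset": [0, 3, 0], "spin": 0}, {"offset": [0, 1.1, 0], "spin": 0}, {"offset": [0, 0, 0], "spin": 0}]' --fingers 4

```text
time_s: 5.5
position: [497.1, -115.8, 101.1]
orientation: [-0.0, 1.0, -0.009, -0.0]
wrist_force: [-0.1, 0.3, -0.4]
width: 39.8
gripper_force: 0.0
```

carry_out --rows '[{"offset": [0, 0, 2], "spin": 0}, {"offset": [0, 0, 3], "spin": 0}, {"offset": [0, 0, 2], "spin": 0}, {"offset": [0, 0, 1], "spin": 0}, {"offset": [0, 0, 0], "spin": 0}, {"offset": [0, 0, 0], "spin": 0}]'

```text
time_s: 6.1
position: [497.6, -114.2, 21.8]
orientation: [-0.0, 1.0, -0.008, 0.0]
wrist_force: [0.4, 0.0, -0.2]
width: 39.8
gripper_force: 0.0
```

carry_out --rows '[{"offset": [0, 0, 0], "spin": 0}, {"offset": [0, 0, 0], "spin": 0}, {"offset": [0, 0, 0], "spin": 0}, {"offset": [0, 0, 0], "spin": 0}, {"offset": [0, 0, 0], "spin": 0}, {"offset": [0, 0, 0], "spin": 0}, {"offset": [0, 0, 0], "spin": 0}, {"offset": [0, 0, 0], "spin": 0}]' --fingers 0.4

```text
time_s: 6.9
position: [497.9, -114.9, 22.3]
orientation: [0.0, 1.0, -0.008, 0.001]
wrist_force: [-0.9, 1.4, 7.2]
width: 9.6
gripper_force: 31.6
```

carry_out --rows '[{"offset": [-0.1, 0, 0], "spin": 0}, {"offset": [-0.1, 0, 0], "spin": 0}, {"offset": [-0.1, 0, 0], "spin": 0}, {"offset": [0, 0, 0], "spin": 0}]'

```text
time_s: 7.3
position: [497.5, -115.3, 22.4]
orientation: [0.001, 1.0, -0.008, 0.003]
wrist_force: [9.4, 2.5, 1.7]
width: 9.9
gripper_force: 30.8
```

That one is sound too (9.4 N, no slide). I'll move to the +y tag and confirm it is the weak one.

carry_out --rows '[{"offset": [0.15, 0, 0], "spin": 0}, {"offset": [0.15, 0, 0], "spin": 0}, {"offset": [0, 0, 0], "spin": 0}]'

```text
time_s: 7.6
position: [497.4, -115.2, 22.3]
orientation: [0.001, 1.0, -0.008, 0.0]
wrist_force: [-1.6, -0.9, 10.3]
width: 9.5
gripper_force: 32.4
```

carry_out --rows '[{"offset": [0, 0, 0], "spin": 0}, {"offset": [0, 0, 0], "spin": 0}, {"offset": [0, 0, 0], "spin": 0}, {"offset": [0, 0, 0], "spin": 0}, {"offset": [0, 0, -2], "spin": 0}, {"offset": [0, 0, -3], "spin": 0}, {"offset": [0, 0, -3], "spin": 0}, {"offset": [0, -4, 0], "spin": 0}, {"offset": [0, -5, 0], "spin": 0}, {"offset": [0, -5, 0], "spin": 0}, {"offset": [0, -4.1, 0], "spin": 0}, {"offset": [0, 0, 0], "spin": 0}]' --fingers 4

```text
time_s: 8.8
position: [499.1, 70.9, 101.1]
orientation: [-0.001, 1.0, -0.005, -0.0]
wrist_force: [0.5, -0.7, 0.3]
width: 40.1
gripper_force: 0.0
```

carry_out --rows '[{"offset": [0, 0, 2], "spin": 0}, {"offset": [0, 0, 3], "spin": 0}, {"offset": [0, 0, 2], "spin": 0}, {"offset": [0, 0, 1], "spin": 0}, {"offset": [0, 0, 0], "spin": 0}, {"offset": [0, 0, 0], "spin": 0}]'

```text
time_s: 9.4
position: [500.6, 65.9, 21.8]
orientation: [0.0, 1.0, -0.008, 0.0]
wrist_force: [-0.2, 1.1, 0.6]
width: 40.0
gripper_force: 0.0
```

carry_out --rows '[{"offset": [0, 0, 0], "spin": 0}, {"offset": [0, 0, 0], "spin": 0}, {"offset": [0, 0, 0], "spin": 0}, {"offset": [0, 0, 0], "spin": 0}, {"offset": [0, 0, 0], "spin": 0}, {"offset": [0, 0, 0], "spin": 0}, {"offset": [0, 0, 0], "spin": 0}, {"offset": [0, 0, 0], "spin": 0}]' --fingers 0.4

```text
time_s: 10.2
position: [500.8, 66.2, 22.3]
orientation: [0.0, 1.0, -0.008, 0.001]
wrist_force: [-1.2, -0.5, 6.0]
width: 10.0
gripper_force: 31.7
```

carry_out --rows '[{"offset": [-0.1, 0, 0], "spin": 0}, {"offset": [-0.1, 0, 0], "spin": 0}, {"offset": [-0.1, 0, 0], "spin": 0}, {"offset": [-0.1, 0, 0], "spin": 0}, {"offset": [0, 0, 0], "spin": 0}]'

```text
time_s: 10.7
position: [498.7, 66.1, 22.4]
orientation: [0.0, 1.0, -0.008, 0.003]
wrist_force: [4.7, -0.9, 4.3]
width: 9.6
gripper_force: 31.4
```

It slides at 4.7 N, so this is the weak clamp. I'll pull the tag out and lift it.

carry_out --rows '[{"offset": [-0.5, 0, 0], "spin": 0}, {"offset": [-0.5, 0, 0], "spin": 0}, {"offset": [-1, 0, 0], "spin": 0}, {"offset": [-1, 0, 0], "spin": 0}, {"offset": [-1, 0, 0], "spin": 0}, {"offset": [0, 0, 0], "spin": 0}, {"offset": [0, 0, 0], "spin": 0}, {"offset": [0, 0, -3], "spin": 0}, {"offset": [0, 0, -4], "spin": 0}, {"offset": [0, 0, -4], "spin": 0}, {"offset": [0, 0, -1], "spin": 0}, {"offset": [0, 0, 0], "spin": 0}]'

```text
time_s: 11.9
position: [456.5, 67.0, 142.5]
orientation: [0.0, 1.0, -0.008, 0.001]
wrist_force: [-0.2, -0.2, -0.4]
width: 9.8
gripper_force: 30.8
```

```bash
cat > fit.py <<'E'
from h import *
from scipy.optimize import minimize
def mask(f,c):
    h=cv2.cvtColor(cv2.imread(f'pics/{f}.png'),cv2.COLOR_BGR2HSV)
    m=(cv2.inRange(h,(105,150,40),(125,255,255)) if c=='b' else cv2.inRange(h,(0,190,60),(4,255,255))|cv2.inRange(h,(176,190,60),(180,255,255)))
    n,l,s,ce=cv2.connectedComponentsWithStats(m)
    return l,s,ce
def fit(f,c,pix,p0):
    l,s,ce=mask(f,c);m=(l==l[pix[1],pix[0]]).astype(np.uint8);assert l[pix[1],pix[0]]
    def cost(p):
        a=np.zeros_like(m);q=[]
        for z in(0,28):
            for i,j in((-1,-1),(-1,1),(1,1),(1,-1)):
                X,Y=95*i,70*j;q.append(w2p(f,[p[0]+X*np.cos(p[2])-Y*np.sin(p[2]),p[1]+X*np.sin(p[2])+Y*np.cos(p[2]),z]))
        hull=cv2.convexHull((np.float32(q)*16).astype(np.int32)); cv2.fillConvexPoly(a,hull,1,shift=4)
        return (a^m).sum()/m.sum()
    r=minimize(cost,p0,method='Nelder-Mead',options=dict(initial_simplex=np.array(p0)+np.array([[0,0,0],[20,0,0],[0,20,0],[0,0,.15]])))
    print(f,c,r.x.round(2),round(r.fun,3))
fit('side0','b',(335,355),[430,-322,0]);fit('scene0','b',(253,155),[430,-322,0])
fit('side0','r',(232,147),[445,325,0]);fit('scene0','r',(465,250),[445,325,0])
E
python3 fit.py
```

```text
side0 b [ 4.2321e+02 -3.3933e+02  1.1000e-01] 0.04
scene0 b [ 366.58 -387.28    0.74] 2.469
side0 r [4.4706e+02 3.3139e+02 4.0000e-02] 0.092
scene0 r [4.3890e+02 3.2564e+02 6.0000e-02] 0.315
```

carry_out --rows '[{"offset": [-0.4, 3, 0], "spin": 0}, {"offset": [-0.4, 4, 0], "spin": 0}, {"offset": [-0.4, 4, 0], "spin": 0}, {"offset": [-0.4, 4, 0], "spin": 0}, {"offset": [-0.4, 4, 0], "spin": 0}, {"offset": [-0.4, 4, 0], "spin": 0}, {"offset": [-0.4, 4, 0], "spin": 0}, {"offset": [-0.4, 4, 0], "spin": 0}, {"offset": [-0.4, 4, 0], "spin": 0}, {"offset": [-0.4, 3, 0], "spin": 0}, {"offset": [-0.4, 1.8, 0], "spin": 0}, {"offset": [0, 0, 0], "spin": 0}]'

```text
time_s: 13.1
position: [404.5, -331.3, 139.4]
orientation: [-0.001, 1.0, -0.009, -0.001]
wrist_force: [-0.4, 0.1, 0.2]
width: 9.8
gripper_force: 30.8
```

carry_out --rows '[{"offset": [0, 0, 0], "spin": 0}, {"offset": [0, 0, 3], "spin": 0}, {"offset": [0, 0, 4], "spin": 0}, {"offset": [0, 0, 2], "spin": 0}, {"offset": [0, 0, 0], "spin": 0}, {"offset": [0, 0, 0], "spin": 0}]'

```text
time_s: 13.7
position: [406.1, -328.9, 51.5]
orientation: [-0.0, 1.0, -0.007, -0.0]
wrist_force: [-0.1, -0.7, -1.0]
width: 9.3
gripper_force: 30.8
```

```bash
python3 - <<'E'
from h import *
snap('wrist','w2');snap('side','s2')
a=cv2.imread('pics/w2.png');b=cv2.imread('pics/s2.png')[100:400,200:520]
cv2.imwrite('pics/m2.png',np.hstack([cv2.resize(a,(440,275)),cv2.resize(b,(352,330))[:275]]))
print(bot.state()['position'],bot.state()['width'])
E
```

```text
[ 406.79819909 -330.39492607   52.76155534] 9.578674262800554
```

View pics/m2.png

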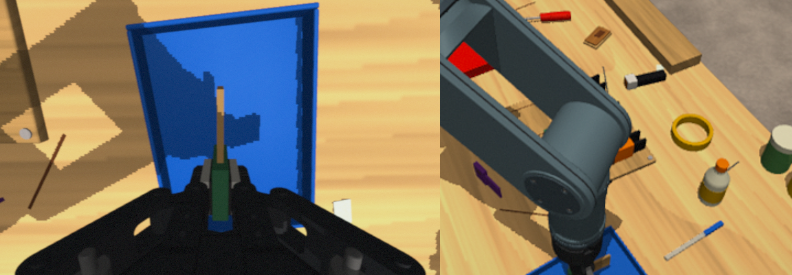

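The tag is held centred over the blue tray. I'll lower and release it, then return to the weak clamp.

carry_out --rows '[{"offset": [0, 0, 1.5], "spin": 0}, {"offset": [0, 0, 1.2], "spin": 0}, {"offset": [0, 0, 0.6], "spin": 0}, {"offset": [0, 0, 0], "spin": 0}, {"offset": [0, 0, 0], "spin": 0}]'

```text
time_s: 14.3
position: [405.9, -330.4, 18.6]
orientation: [0.0, 1.0, -0.008, 0.0]
wrist_force: [0.2, -0.2, -1.6]
width: 9.7
gripper_force: 30.8
```

carry_out --rows '[{"offset": [0, 0, 0], "spin": 0}, {"offset": [0, 0, 0], "spin": 0}, {"offset": [0, 0, 0], "spin": 0}, {"offset": [0, 0, 0], "spin": 0}, {"offset": [0, 0, 0], "spin": 0}, {"offset": [0, 0, -2], "spin": 0}, {"offset": [0, 0, -3], "spin": 0}, {"offset": [0, 0, -4], "spin": 0}, {"offset": [0, 0, -4], "spin": 0}, {"offset": [0, 0, 0], "spin": 0}]' --fingers 4

```text
time_s: 15.3
position: [408.2, -333.1, 154.0]
orientation: [0.004, 1.0, -0.008, 0.004]
wrist_force: [0.3, -0.4, 0.4]
width: 39.7
gripper_force: 0.0
```

carry_out --rows '[{"offset": [1.5, -3, 0], "spin": 0}, {"offset": [2, -4, 0], "spin": 0}, {"offset": [2, -4, 0], "spin": 0}, {"offset": [2, -4, 0], "spin": 0}, {"offset": [2, -4, 0], "spin": 0}, {"offset": [2, -4, 0], "spin": 0}, {"offset": [2, -4, 0], "spin": 0}, {"offset": [2, -4, 0], "spin": 0}, {"offset": [2, -4, 0], "spin": 0}, {"offset": [2, -3, 0], "spin": 0}, {"offset": [1.3, -1.8, 0], "spin": 0}, {"offset": [0, 0, 0], "spin": 0}]' --fingers 7

```text
time_s: 16.5
position: [620.8, 67.2, 147.1]
orientation: [-0.0, 1.0, -0.006, -0.0]
wrist_force: [-0.6, 0.2, -0.2]
width: 69.5
gripper_force: 0.0
```

carry_out --rows '[{"offset": [0, 0, 0], "spin": 0}, {"offset": [0, 0, 0], "spin": 0}]'

```text
time_s: 16.7
position: [619.2, 63.5, 147.7]
orientation: [0.0, 1.0, -0.008, -0.001]
wrist_force: [-0.9, -0.3, 0.7]
width: 69.7
gripper_force: 0.0
```

```bash
python3 - <<'E'
from h import *
snap('wrist','w3');snap('side','s3')
a=cv2.imread('pics/w3.png');b=cv2.imread('pics/s3.png')[100:400,200:520]
cv2.imwrite('pics/m3.png',np.hstack([cv2.resize(a,(440,275)),cv2.resize(b,(352,330))[55:]]))
print(bot.state()['position'],bot.state()['width'])
E
```

```text
[619.44617894  63.25542132 148.16827704] 70.32722964986212
```

View pics/m3.png

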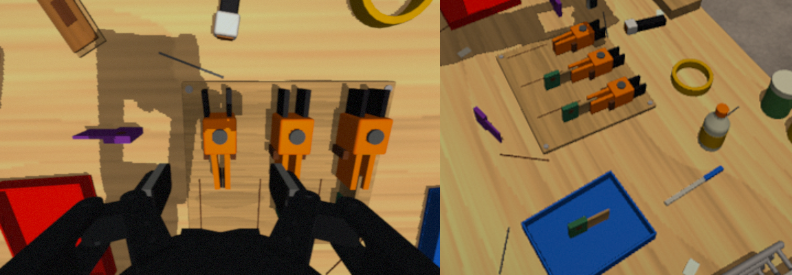

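The tag stands in the blue tray. The weak clamp's dot is at about (318,196) full-scale, on the tool centre line; I'll check it numerically with the sound clamp's dot at (292,136) in the mosaic.

```bash
python3 - <<'E'
from h import *
k=640/440
for a in[(219.5,135.5),(292,135.5),(376.5,136.5)]:print(p2w('w3',(a[0]*k,a[1]*k),57))
E
```

```text
[620.  64.  57.]
[618.6 -20.5  57. ]
[ 615.8 -119.2   57. ]
```

carry_out --rows '[{"offset": [0.1, -0.15, 3], "spin": 0}, {"offset": [0, 0, 3], "spin": 0}, {"offset": [0, 0, 3], "spin": 0}, {"offset": [0, 0, 2], "spin": 0}, {"offset": [0, 0, 1], "spin": 0}, {"offset": [0, 0, 0.7], "spin": 0}, {"offset": [0, 0, 0], "spin": 0}, {"offset": [0, 0, 0], "spin": 0}]'

```text
time_s: 17.6
position: [621.8, 65.7, 22.4]
orientation: [0.0, 1.0, -0.008, 0.001]
wrist_force: [0.6, 0.2, -0.1]
width: 70.0
gripper_force: 0.0
```

carry_out --rows '[{"offset": [0, 0, 0], "spin": 0}, {"offset": [0, 0, 0], "spin": 0}, {"offset": [0, 0, 0], "spin": 0}, {"offset": [0, 0, 0], "spin": 0}, {"offset": [0, 0, 0], "spin": 0}, {"offset": [0, 0, 0], "spin": 0}, {"offset": [0, 0, 0], "spin": 0}, {"offset": [0, 0, 0], "spin": 0}]' --fingers 3.2 --force 40

```text
time_s: 18.4
position: [622.0, 65.8, 22.6]
orientation: [0.0, 1.0, -0.008, 0.001]
wrist_force: [0.0, -0.6, 5.8]
width: 39.7
gripper_force: 41.0
```

carry_out --rows '[{"offset": [0, 0, -1], "spin": 0}, {"offset": [0, 0, -3], "spin": 0}, {"offset": [0, 0, -3], "spin": 0}, {"offset": [0, 0, -3], "spin": 0}, {"offset": [-1.7, -2.2, 0], "spin": 0}, {"offset": [-2.5, -4, 0], "spin": 0}, {"offset": [-2.5, -4, 0], "spin": 0}, {"offset": [-2.5, -4, 0], "spin": 0}, {"offset": [-2.5, -4, 0], "spin": 0}, {"offset": [-2.5, -4, 0], "spin": 0}, {"offset": [-2.5, -4, 0], "spin": 0}, {"offset": [0, 0, 0], "spin": 0}]'

```text
time_s: 19.6
position: [453.8, 334.9, 121.5]
orientation: [-0.001, 1.0, -0.005, -0.001]
wrist_force: [0.4, -1.3, -1.7]
width: 39.9
gripper_force: 42.7
```

carry_out --rows '[{"offset": [0, 0, 0], "spin": 0}, {"offset": [0, 0, 2], "spin": 0}, {"offset": [0, 0, 3], "spin": 0}, {"offset": [0, 0, 1], "spin": 0}, {"offset": [0, 0, 0], "spin": 0}, {"offset": [0, 0, 0], "spin": 0}]'

```text
time_s: 20.2
position: [459.1, 330.0, 62.0]
orientation: [-0.0, 1.0, -0.008, 0.0]
wrist_force: [0.2, -0.1, -1.3]
width: 39.5
gripper_force: 42.6
```

```bash
python3 - <<'E'
from h import *
snap('wrist','w4');snap('scene','s4')
a=cv2.imread('pics/w4.png');b=cv2.imread('pics/s4.png')[130:330,330:586]
cv2.imwrite('pics/m4.png',np.hstack([cv2.resize(a,(440,275)),cv2.resize(b,(352,275))]))
print(bot.state()['position'],bot.state()['width'])
E
```

```text
[459.41403222 330.56942908  62.6476044 ] 39.25116184775801
```

View pics/m4.png

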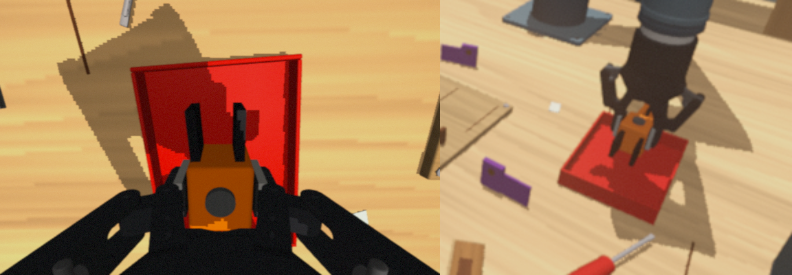

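The clamp is centred over the red tray. I'll lower, release and retreat.

carry_out --rows '[{"offset": [0, 0, 2], "spin": 0}, {"offset": [0, 0, 1.5], "spin": 0}, {"offset": [0, 0, 0.7], "spin": 0}, {"offset": [0, 0, 0.4], "spin": 0}, {"offset": [0, 0, 0], "spin": 0}, {"offset": [0, 0, 0], "spin": 0}]'

```text
time_s: 20.9
position: [458.8, 330.8, 16.1]
orientation: [-0.0, 1.0, -0.008, 0.001]
wrist_force: [-0.5, -0.3, -1.2]
width: 39.5
gripper_force: 42.7
```

carry_out --rows '[{"offset": [0, 0, 0], "spin": 0}, {"offset": [0, 0, 0], "spin": 0}, {"offset": [0, 0, 0], "spin": 0}, {"offset": [0, 0, 0], "spin": 0}, {"offset": [0, 0, 0], "spin": 0}, {"offset": [0, 0, -2], "spin": 0}, {"offset": [0, 0, -3], "spin": 0}, {"offset": [0, 0, -4], "spin": 0}, {"offset": [0, 0, -4], "spin": 0}, {"offset": [0, 0, 0], "spin": 0}, {"offset": [0, 0, 0], "spin": 0}]' --fingers 6

```text
time_s: 22.0
position: [458.7, 330.8, 146.5]
orientation: [-0.001, 1.0, -0.008, 0.001]
wrist_force: [-0.7, 0.4, 0.1]
width: 60.0
gripper_force: 0.0
```

```bash
python3 - <<'E'
from h import *
snap('scene','s5');snap('side','d5')
a=cv2.imread('pics/d5.png')[100:400,190:510];b=cv2.imread('pics/s5.png')[130:310,210:530]
cv2.imwrite('pics/m5.png',np.hstack([cv2.resize(a,(400,375)),cv2.resize(b,(400,225))]) if 0 else np.hstack([cv2.resize(a,(400,375)),cv2.copyMakeBorder(cv2.resize(b,(400,225)),0,150,0,0,0)]))
print(bot.state()['position'],bot.state()['width'])
E
```

```text
[457.33397126 330.10151306 144.1804335 ] 60.003212838636735
```

View pics/m5.png

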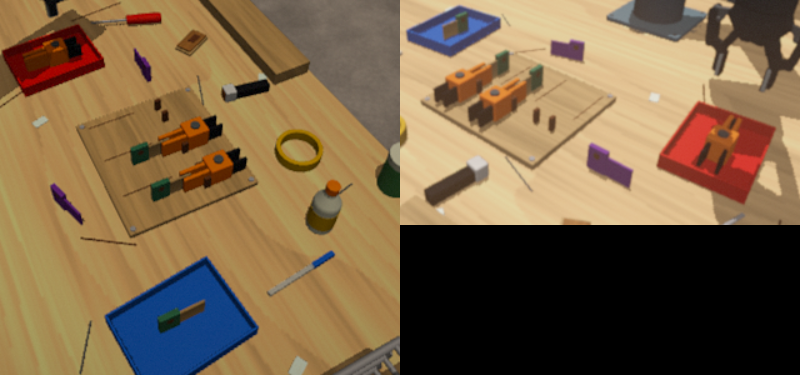

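The clamp is in the red tray and its tag is in the blue tray. The two sound clamps still hold their tags and nothing else has moved.

```bash
python3 -c "
from rig import bot
print(bot.close_job())"
```

```text
the job is handed in; nothing more can be done
None
```

I handed the job in at about 22 s: the weak clamp (the +y bay; its tag slid at 4.7 N) is in the red tray and its tag is in the blue tray. The other two tags held at 10.6 N and 9.4 N and stay in their clamps; no verdict came back.

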